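Undo the two-stage catch of the storage box and put the tap spindle in

TASK

The white storage box is shut by a catch with a safety tab: slide the safety tab fully aside, lift the latch until it stands up, and open the lid by its tongue until it stands upright by itself. Then pick up the brass tap spindle and lay it gently (no dropping) inside the box, leaving the lid open and the latch up. Leave all the other things, including the rubber stopper inside the box, where they are.

Things in the scene. Friction and masses are not known exactly. Their poses are not given: they have to be found in the camera images.
- box: White storage box with hinged lid, fixed. Origin: centre of its underside; x from its front (catch side, facing the robot) to the back (lid hinge), z up; yaw up to 0.3 rad. Outside 150 (x) x 260 (y) x 80 mm high, walls 4 mm, floor 18 mm. On the front wall sits a catch housing: x -150 to -83, y -35 to +95 mm, z 30 to 83 mm.
- tab (a joint): Safety tab: a grey bolt sliding along the box's y on the catch housing, m. 0 = locked (starts 0 to 0.005), 0.03 = end stop, fully released; slides towards +y of the box, about 2 N friction, stays where it is put. Its bolt reaches over the latch arm and stops the latch from lifting until it is past about 0.018.
- tab_grip (a point): Point in the upright thumb piece of the safety tab, to grip or push. The thumb piece is a block 18 (box x) x 12 (box y) mm, upright, 38 mm tall from 104 to 142 mm above the table; the point is on its centre line 125 mm above the table. Box frame when locked: (-104, 47, 125) mm.
- latch (a joint): Main latch, hinge angle in rad: 0 = down over the lid's front edge (holds the lid shut), 1.5 = end stop, standing nearly upright. Turns about the box's y axis through latch_hinge: its free end rises and swings towards the robot (-x). Stiff hinge (0.06 N m): stays where it is left.
- latch_grip (a point): Point in the latch's upright fin, to grip or lift by. The fin is a grey block 26 (box x) x 12 (box y) mm, 44 mm tall, standing on the 30 mm wide, 6 mm thick latch arm; the point is on its centre line 29 mm above the arm's top face, 15 mm below the fin's top. When the latch is down it is 125 mm above the table, box frame (-71, 0, 125) mm. It moves with the latch.
- latch_hinge (a point): On the latch's hinge axis (along the box's y), box frame (-135, 0, 93) mm; latch_grip lies 64 mm in front of it towards +x and 32 mm above it when the latch is down.
- lid (a joint): Lid (8 mm thick, top 88.5 mm up when shut, front edge at box x = -81 mm), hinge angle in rad: 0 = shut, 1.7 = end stop just past upright, opens upward about the box's y axis at the back rim. Stiff hinge (0.25 N m): stays where it is left. Held shut by the latch (a hook inside the catch housing) until that has been lifted past about 0.6 rad.
- lid_grip (a point): Point in the lid's lifting tongue, a white bar that sticks out 47 mm forward from the lid's front edge: 12 mm wide (box y), 22 mm thick, free air below it to the table; the point is 20 mm from its tip and 32 mm from the lid's edge. Box frame when shut: (-113, -85, 85.5) mm. It moves with the lid.
- lid_hinge (a point): On the lid's hinge axis, box frame (75, 0, 80.5) mm. lid_grip lies 188 mm from it towards -x, 85 mm towards -y and 5 mm above it when shut.
- spindle_mid (a point): Brass tap spindle, loose, about 180 g, lying on its side: a stepped turned part 84 mm long along its own x (yaw gives the lie). In the middle is an octagonal body 28 mm long and 26 mm across the flats (two flats upright), with a 20 mm threaded end 24 mm long towards -x and a thin 13 and 9 mm stem 32 mm long towards +x. The point is the centre of the octagonal body, 13 mm above what it lies on.
- box_floor (a point): Centre of the box's inner floor, 18 mm above the table; the inside is 142 (box x) x 252 (box y) x 62 mm deep.
- stopper: Black rubber stopper inside the box, 44 mm across, 30 mm high; origin at its underside centre. Leave it alone; lay the spindle beside it.
- coupling: Plain brass tube coupling standing upright, 32 mm across, 50 mm high, origin at the underside centre; not the spindle. Leave it alone.
- bottle: Capped amber glass bottle, 60 mm across, 150 mm high, origin at the underside centre. Leave it alone.
- tin: Steel tin beside the box, 56 mm across, 60 mm high, origin at the underside centre. Leave it alone.
- trap_nut: Black plastic trap nut, a lobed ring 62 mm across, 22 mm high, origin at the underside centre. Leave it alone.
- brush: Small wooden scrubbing brush, 95 mm long (own x) x 45 mm, 38 mm high, bristles down, origin at the underside centre. Leave it alone.
Mind the look-alikes: they are no part of the job. What is shaped like the part that bears spindle_mid but green or purple is not meant.

How it is judged:
On the way, in this order (a step that is already met when the one before it is completed fails the run):
1. the safety tab is slid aside clear of the latch (past 22 mm of its 30 mm) (value of joint tab above 0.022 m), for 0.2 s.
2. the latch is lifted until it stands up (past 1.1 rad) (value of joint latch above 1.1 rad), for 0.2 s.
3. the lid is opened to stand upright (past 1.3 rad) (value of joint lid above 1.3 rad), for 0.2 s.
At the end, for the whole second after the job is handed in: The spindle lies at rest inside the box (its middle within the walls and less than 45 mm above the box's underside), the lid stands open (past 1.25 rad) and the latch is up (past 1.0 rad) (x of spindle_mid in the frame of box between -0.068 and 0.068 m and y of spindle_mid in the frame of box between -0.123 and 0.123 m and z of spindle_mid in the frame of box between 0 and 0.045 m and value of joint lid above 1.25 rad and value of joint latch above 1 rad and linear speed of spindle below 0.02 m/s and velocity of joint lid below 0.05 rad/s); the robot touches nothing.
It fails at once if another thing (coupling, bottle, tin, trap nut, brush or stopper) moved by more than 25 mm (distance of any of coupling, bottle, tin, trap_nut, brush, stopper from where it was at the start of the episode above 0.025 m).
It fails at once if the spindle dropped into the box (falling faster than 0.9 m/s, a fall of some 40 mm) (x of spindle_mid in the frame of box between -0.068 and 0.068 m and y of spindle_mid in the frame of box between -0.123 and 0.123 m and z of spindle_mid in the frame of box below 0.07 m and linear speed of spindle above 0.9 m/s).
It also fails if it takes over 72 s, if anything falls off the work surface, if the arm or the gripper's body presses on something with over 40 N, if the wrist force passes 120 N, or if a joint passes its speed limit or range.

ROBOT

A 6-joint arm with a two-finger parallel gripper is mounted at the origin on the work surface. World frame = base frame: x ahead of the robot, y to its left, z up, the work surface at z = 0. Lengths are in m, angles in rad, forces in N, time in s.
With the tool pointing down it reaches from about 0.425 to 1.125 m from the base axis. Payload 14.9 kg.
Tool frame: the origin (TCP) lies midway between the tips of the shut fingers; the grasp point (between the pads) lies 19 mm behind it (robot.grip_point_offset is the distance from the TCP to the grasp point, in m); z points along the fingers, y is the line along which they close (so a half turn about z gives the same grasp; the last joint's range is limited). The gripper opens to 91 mm and grips with 3 to 60 N. Pads are 32 mm wide; open, the fingers measure 118 mm over their backs; the gripper's body (76 mm by 178 mm) begins 60 mm behind the grasp point.
Start: joints at [1.238, 0.379, 1.734, -0, 1.028, -0.033], TCP at [0.207, 0.669, 0.214] pointing down, gripper open.
Joint ranges: [-2.77, 2.77], [-0.74, 2.19], [0, 2.66], [-1.06, 4.2], [0.31, 2.87], [-3.08, 3.08]. Speed limits (rad/s): [1.89, 1.89, 2.39, 3.14, 3.14, 3.14].

INTERFACE

Orientations are given as a rotation vector (axis times angle).
In Python, from station import robot gives the robot as it stands.
- The arm moves only by the tool drive_tool, never from a script. Its argument "increments" is a list of rows, each a list of 6 numbers: the shift along the tool's x, y, z each as a share of 25 cm, from -1 to 1, then the turn, a rotation vector about the tool's x, y, z each as a share of 2 pi rad, from -1 to 1. A call has 1 to 8 rows; each row shifts and turns the commanded pose from where the row before left it, along the tool's axes as they then stand; what a row does not reach is not made up. A row lasts 1/8 s, in which the tool goes at most 62.5 mm and 10.7 degrees, less where a joint would pass 70% of its speed; a pose out of reach is approached as far as the arm can. A call with a number of a shift or a turn outside -1 to 1 is refused whole. A call with a gripper value outside its range is refused whole. "fingers" is the opening, from -1 (shut) to 1 (fully open), so that 0 is half open, set as the call begins (left out, the last holds). The fingers move at their own pace and stop on an object; "newtons" is the grip in N (left out, the last holds). Time passes only in rows, so rows that do not move let the fingers close. It gives the time, the measured TCP pose, the force, the opening and the grip force at its end, in the units of the state.
- robot.get_obs(): the state, without advancing time (a new reading comes with each control period).
- robot.grab_frame(name): name is "side" or "top"; returns the picture (480x640x3 uint8, red, green, blue); there is no depth.
- robot.camera_model(name): a dict with "fov_y" (degrees; the focal length in pixels is half the picture's height over the tangent of half this angle, whatever the lens; pixels are square), "cx", "cy" (the principal point, pixels), "dist" ([k1, k2, p1, p2, k3] as OpenCV has them; the pictures are not rectified), "origin" and "rotation" of the camera in the world. Camera axes: x right, y down, z forward; pixel columns grow to the right and rows downward; lengths in m; the calibration is good to about 2 mm. A picture is of the moment at which its call begins. camera_model takes no time and is no camera call.
- robot.close_job(): hands the job in; it is judged then, once.
The state is a dict: "time_s": time; "q": joint angles; "dq": joint speeds; "joint_efforts": joint torques, N m; "tool_pos": TCP position; "tcp_rot": TCP orientation; "wrist_force": force on the tool from outside, world axes, zero at the start; "ft_torque": the same for the moment, N m; "opening": opening from 0.0 (shut) to 1.0 (fully open); "gripper_force": force on a finger pad.
Only numpy, scipy, OpenCV 4.12 (cv2) and the standard library are available. Lean on these libraries where they do the work, as an engineer would, in place of code of your own. Each camera call takes 0.05 s, during which the arm holds its last target. There are 200 camera calls.

## Working session

There is one attempt and no reset: what is moved stays moved. The work goes in short steps, Python scripts to look and compute and a tool call to move; the robot and the scene stay as the last step left them, time stands still between calls to the robot, and variables do not carry over. Pictures are saved under pics/ and viewed, at most 10 in all, crops included, and the job is handed in when it is done.

Besides the shell and the picture viewer there is one more tool, called by a JSON object that holds its "op" and its "data", one argument or row to a line. drive_tool: Moves the arm, as the interface text tells. Shift numbers are shares of 25 cm and turn numbers shares of 2 pi rad, none past 1 either way. Its arguments: {"type":"object","properties":{"increments":{"type":"array"},"fingers":{"type":"number"},"newtons":{"type":"number"}},"required":["increments"]}

```bash
mkdir -p pics; ls; python3 - <<'E'
from station import robot
import cv2
for n in("top","side"):
    cv2.imwrite(f"pics/{n}0.png",robot.grab_frame(n)[:,:,::-1]); print(robot.camera_model(n))
print(robot.get_obs(), robot.grip_point_offset)
E
```

```text
pics
{'fov_y': 51.730799639307754, 'cx': 317.6372597236893, 'cy': 235.6031967362643, 'dist': array([-0.02503068,  0.        ,  0.        ,  0.        ,  0.        ]), 'origin': array([0.36854595, 0.0327527 , 1.30988183]), 'rotation': array([-2.12924834,  2.14903803, -0.19730081])}
{'fov_y': 55.81188161488288, 'cx': 310.28294229339565, 'cy': 236.70407620704896, 'dist': array([-0.09814893,  0.        ,  0.        ,  0.        ,  0.        ]), 'origin': array([0.26041095, 0.52631831, 0.74151592]), 'rotation': array([-0.70239901,  2.66822796, -1.03566433])}
{'time_s': 0.1, 'q': array([ 1.23768251e+00,  3.79355562e-01,  1.73471419e+00, -9.78787945e-06,
        1.02853395e+00, -3.33184345e-02]), 'dq': array([ 0.00091935, -0.00058396, -0.00309857,  0.00093335,  0.00118374,
        0.00032888]), 'joint_efforts': array([ 2.10911472e-03, -7.65036464e+01, -4.35293198e+01,  6.53411471e-02,
        3.99146508e-02, -5.93076265e-05]), 'tool_pos': array([0.20662925, 0.66843072, 0.2133583 ]), 'tcp_rot': array([-4.69121748e-01, -3.10619078e+00,  1.56388821e-03]), 'wrist_force': array([0.09219734, 0.2855254 , 0.46613967]), 'ft_torque': array([-0.06389813,  0.02859817,  0.00260655]), 'gripper_force': 0.0, 'opening': 1.0002134491141645} 0.0188
```

View pics/top0.png

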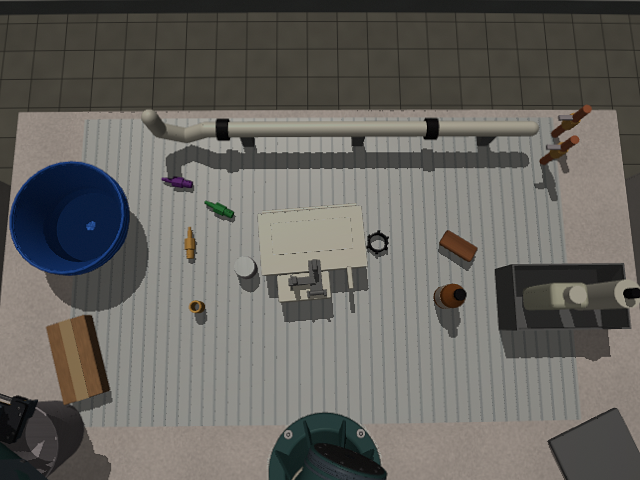

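View pics/side0.png

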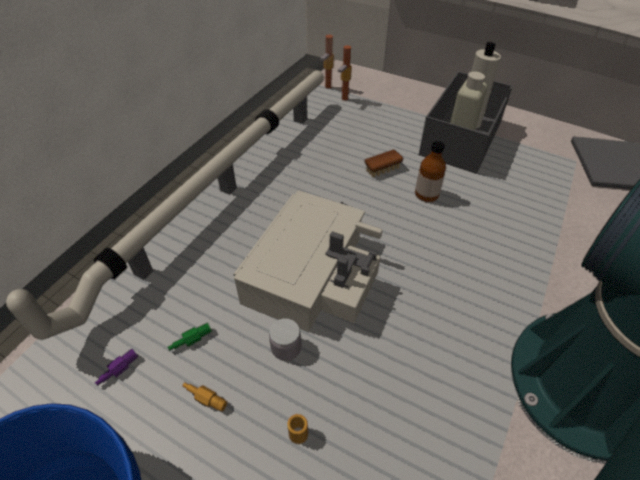

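The top view (up = +x, left = +y) shows these candidates for the spindle:
- Brass/orange stepped part at (190,243).
- Green look-alike at (220,210) and purple look-alike at (178,182), both ruled out by colour.
- Short brass coupling at (197,307), ruled out by shape.

I choose (190,243). The box lid is around (313,240), the catch at (305,280) and the tongue at (351,285).

```bash
cat > h.py <<'E'
from station import robot
import numpy as np, cv2
from scipy.spatial.transform import Rotation as R
def cam(n):
    m=robot.camera_model(n); f=240/np.tan(np.radians(m['fov_y']/2))
    return np.array([[f,0,m['cx']],[0,f,m['cy']],[0,0,1]]),m['dist'],np.array(m['origin']),R.from_rotvec(m['rotation']).as_matrix()
def ray(n,p):
    K,d,o,M=cam(n); u=cv2.undistortPoints(np.array(p,float).reshape(-1,1,2),K,d).reshape(-1,2)
    return o,np.c_[u,np.ones(len(u))]@M.T
def plane(n,p,z):
    o,v=ray(n,p); return o+v*((z-o[2])/v[:,2])[:,None]
def proj(n,P):
    K,d,o,M=cam(n); return cv2.projectPoints((np.atleast_2d(P)-o)@M,np.zeros(3),np.zeros(3),K,d)[0].reshape(-1,2)
E
python3 - <<'E'
from h import *
t=cv2.imread('pics/top0.png'); s=cv2.imread('pics/side0.png')
hsv=cv2.cvtColor(t,cv2.COLOR_BGR2HSV)
print(t[240,310],t[285,351],t[243,190],hsv[240,310],hsv[243,190],t[240,230])
# spindle
m=cv2.inRange(hsv,(8,120,60),(28,255,255)); m[:,:150]=0;m[:,240:]=0;m[:200]=0;m[280:]=0
p=np.argwhere(m)[:,::-1].astype(float); print(len(p),p.min(0),p.max(0))
w=plane('top',p,0.013)[:,:2]; c=w.mean(0); u,sv,vt=np.linalg.svd(w-c); q=(w-c)@vt[0]; print('spindle',c,vt[0],q.min(),q.max())
for a in np.arange(-.05,.05,.006):
    k=abs(q-a)<.003
    if k.any(): print(round(a,3),np.ptp(((w-c)@vt[1])[k]).round(4))
a=cv2.resize(t[195:330,165:390],None,fx=3.5,fy=3.5,interpolation=cv2.INTER_CUBIC)
cv2.imwrite('pics/crop1.png',a)
E
```

```text
[146 161 164] [143 160 164] [ 50 102 139] [ 25  28 164] [ 18 163 139] [137 142 142]
208 [185. 227.] [194. 258.]
spindle [0.56981328 0.35201365] [-0.99834519 -0.05750552] -0.04711378027640811 0.03634648296122882
-0.05 0.0
-0.044 0.0028
-0.038 0.008
-0.032 0.008
-0.026 0.008
-0.02 0.0107
-0.014 0.0239
-0.008 0.0238
-0.002 0.0239
0.004 0.0239
0.01 0.0238
0.016 0.0159
0.022 0.0159
0.028 0.0159
0.034 0.0158
```

View pics/crop1.png

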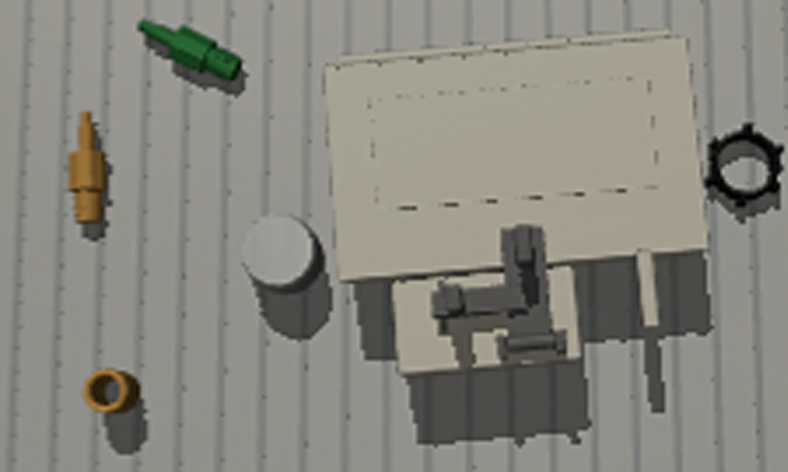

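The crop confirms it: the brass stepped part at crop (87,170) has an octagonal body with the stem up (+x), and is the spindle. The lid corners are at crop (326,68), (687,38), (707,248) and (342,279). The tongue tip is at (652,326), the thumb piece near (448,300) and the fin near (523,240).

```bash
python3 - <<'E'
from h import *
c=np.array([[342,279],[707,248],[687,38],[326,68],[652,326]],float); px=(c+.5)/3.5+[165,195]-.5
W=plane('top',px,.0885); print(W.round(4)); 
print('w',np.linalg.norm(W[0]-W[1]),np.linalg.norm(W[2]-W[3]),'d',np.linalg.norm(W[1]-W[2]),np.linalg.norm(W[0]-W[3]))
y=(W[0]-W[1]+W[3]-W[2])[:2]; yaw=np.arctan2(-y[0],y[1])
M=R.from_euler('z',yaw).as_matrix()
fm=(W[0]+W[1])/2; o=fm-M@[-.081,0,0]; o[2]=0
tipb=M.T@(W[4]-o); print('yaw',yaw,'box',o,'tongue tip in box',tipb)
w=lambda p:o+M@(np.array(p)/1000)
G=dict(tab=(-104,47,125),tabtop=(-104,47,142),fintop=(-71,0,140),latch=(-71,0,125),lid=(-113,-85,85.5),lhinge=(75,0,80.5))
for k,v in G.items(): print(k,w(v).round(4),proj('top',w(v)).round(1),proj('side',w(v)).round(1))
s=cv2.imread('pics/side0.png')
for v,cl in (((-104,47,142),(0,0,255)),((-71,0,140),(0,255,0)),((-113,-85,85.5),(255,0,0)),((-81,130,88.5),(0,255,255)),((-81,-130,88.5),(0,255,255))):
    p=proj('side',w(v))[0]; cv2.circle(s,tuple(int(x*8) for x in p),10,cl,-1,shift=3)
cv2.imwrite('pics/crop2.png',cv2.resize(s[180:340,220:400],None,fx=3.5,fy=3.5))
ob=robot.get_obs(); print(R.from_rotvec(ob['tcp_rot']).as_matrix().round(3))
E
```

```text
[[ 0.482   0.1517  0.0885]
 [ 0.5016 -0.1066  0.0885]
 [ 0.6544 -0.0963  0.0885]
 [ 0.6341  0.1645  0.0885]
 [ 0.4469 -0.0664  0.0885]]
w 0.2590458607876089 0.26150476309756376 d 0.15311586429909887 0.15271674939047622
yaw 0.07671903237162764 box [0.57254161 0.02874021 0.        ] tongue tip in box [-0.13260554 -0.08520866  0.0885    ]
tab [0.4652 0.0676 0.125 ] [[296.  279.6]] [[341.7 264.4]]
tabtop [0.4652 0.0676 0.142 ] [[295.8 279. ]] [[342.1 258.2]]
fintop [0.5018 0.0233 0.14  ] [[314.4 263.6]] [[335.2 234.9]]
latch [0.5018 0.0233 0.125 ] [[314.4 264.3]] [[334.9 240.5]]
lid [ 0.4664 -0.0647  0.0855] [[350. 280.]] [[370.6 231.6]]
lhinge [0.6473 0.0345 0.0805] [[309.4 209.3]] [[267.1 232.6]]
[[-0.955  0.295 -0.   ]
 [ 0.295  0.955 -0.001]
 [ 0.    -0.001 -1.   ]]
```

View pics/crop2.png

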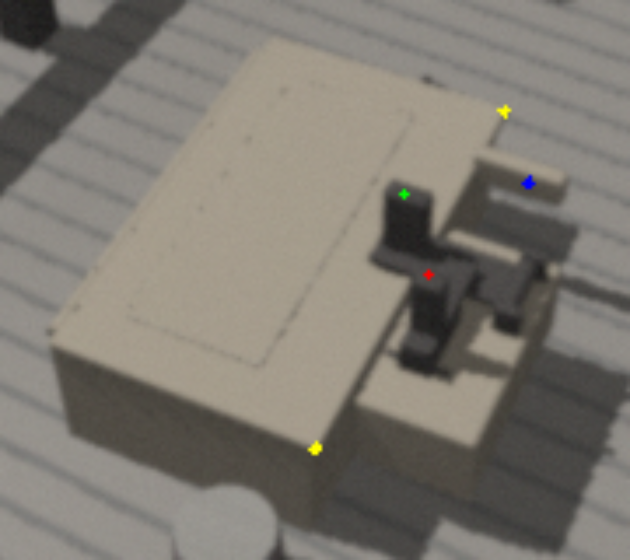

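The projected points land on the thumb top, the fin top, the tongue and the lid corners, so the box pose is good. First I turn the tool to the box's yaw.

{"op": "drive_tool", "data": {
  "increments": [
    [0,0,0,0,0,-0.02],
    [0,0,0,0,0,-0.02],
    [0,0,0,0,0,-0.02],
    [0,0,0,0,0,0]
  ],
  "fingers": 0.1,
  "newtons": 15
}}

```text
time_s: 0.6
tool_pos: [0.2066, 0.6686, 0.2136]
tcp_rot: [0.12, -3.139, 0.001]
wrist_force: [-0.4, -0.2, 0.1]
opening: 0.592
gripper_force: 0.0
```

```bash
cat >> h.py <<'E'
YAW=0.0767; BO=np.array([0.5725,0.0287,0]); BM=R.from_euler('z',YAW).as_matrix()
def go(tgt_mm,frame='box',tcp=True):
    "shares needed to bring the TCP to tgt (box mm or world m)"
    o=robot.get_obs(); T=R.from_rotvec(o['tcp_rot']).as_matrix()
    w=BO+BM@(np.array(tgt_mm)/1000) if frame=='box' else np.array(tgt_mm)
    print('shares',(T.T@(w-o['tool_pos'])/.25).round(4),'t',round(o['time_s'],2),'tcp box mm',(BM.T@(o['tool_pos']-BO)*1000).round(1),
     'rot in box',(R.from_matrix(BM.T@T@np.diag([-1,1,-1]))).as_euler('xyz',degrees=True).round(2),'op',round(o['opening']*91,1),'gf',o['gripper_force'],'F',o['wrist_force'].round(1))
E
python3 -c "
from h import *
go((-104,49,200))"
```

```text
shares [-0.8477 -2.468   0.0554] t 0.6 tcp box mm [-315.8  666.1  213.6] rot in box [-0.03  0.01 -0.01] op 53.9 gf 0.0 F [-0.4 -0.2  0.1]
```

{"op": "drive_tool", "data": {
  "increments": [
    [-0.053,-0.154,0,0,0,0],
    [-0.053,-0.154,0,0,0,0],
    [-0.053,-0.154,0,0,0,0],
    [-0.053,-0.154,0,0,0,0],
    [-0.053,-0.154,0,0,0,0],
    [-0.053,-0.154,0,0,0,0],
    [-0.053,-0.154,0,0,0,0],
    [-0.053,-0.154,0,0,0,0]
  ]
}}

```text
time_s: 1.6
tool_pos: [0.3365, 0.3686, 0.2139]
tcp_rot: [-0.116, 3.139, 0.0]
wrist_force: [0.6, 0.6, -0.3]
opening: 0.553
gripper_force: 0.0
```

{"op": "drive_tool", "data": {
  "increments": [
    [-0.053,-0.154,0,0,0,0],
    [-0.053,-0.154,0,0,0,0],
    [-0.053,-0.154,0,0,0,0],
    [-0.053,-0.154,0,0,0,0],
    [-0.053,-0.154,0,0,0,0],
    [-0.053,-0.154,0,0,0,0],
    [-0.053,-0.154,0.05,0,0,0],
    [0,0,0,0,0,0]
  ]
}}

```text
time_s: 2.6
tool_pos: [0.4496, 0.1065, 0.2008]
tcp_rot: [0.112, -3.138, 0.0]
wrist_force: [0.0, 0.6, 1.1]
opening: 0.548
gripper_force: 0.0
```

```bash
python3 -c "
from h import *
go((-104,49,112))"
```

```text
shares [-0.0515 -0.1518  0.3552] t 2.6 tcp box mm [-116.6   87.   200.8] rot in box [-0.01  0.06 -0.32] op 49.9 gf 0.0 F [0.  0.6 1.1]
```

{"op": "drive_tool", "data": {
  "increments": [
    [-0.0515,-0.152,0,0,0,0],
    [0,0,0.12,0,0,0],
    [0,0,0.12,0,0,0],
    [0,0,0.115,0,0,0],
    [0,0,0,0,0,0]
  ]
}}

```text
time_s: 3.22
tool_pos: [0.4638, 0.0719, 0.1114]
tcp_rot: [0.119, -3.136, 0.0]
wrist_force: [0.1, 0.3, 0.6]
opening: 0.55
gripper_force: 0.0
```

{"op": "drive_tool", "data": {
  "increments": [
    [0,0,0,0,0,0],
    [0,0,0,0,0,0],
    [0,0,0,0,0,0],
    [0,0,0,0,0,0]
  ],
  "fingers": -1
}}

```text
time_s: 3.72
tool_pos: [0.4655, 0.0714, 0.1131]
tcp_rot: [-0.121, 3.138, -0.0]
wrist_force: [-0.2, -2.2, 1.5]
opening: 0.141
gripper_force: 1.1
```

```bash
python3 -c "
from h import *
go((-104,77,112))"
```

```text
shares [0.0021 0.1049 0.0045] t 3.73 tcp box mm [-103.5   50.8  113.1] rot in box [-0.   -0.05  0.02] op 12.8 gf 1.058216616511345 F [-0.2 -2.2  1.5]
```

{"op": "drive_tool", "data": {
  "increments": [
    [0,0.02,0,0,0,0],
    [0,0.02,0,0,0,0],
    [0,0.02,0,0,0,0],
    [0,0.02,0,0,0,0],
    [0,0.015,0,0,0,0],
    [0,0.01,0,0,0,0],
    [0,0,0,0,0,0],
    [0,0,0,0,0,0]
  ]
}}

```text
time_s: 4.72
tool_pos: [0.4635, 0.0967, 0.1131]
tcp_rot: [-0.123, 3.139, -0.003]
wrist_force: [-0.0, -17.9, 9.3]
opening: 0.132
gripper_force: 15.0
```

```bash
python3 -c "
from h import *
go((-104,77,112))"
```

```text
shares [0.0023 0.0035 0.0043] t 4.72 tcp box mm [-103.4   76.1  113.1] rot in box [-0.12 -0.02  0.09] op 12.0 gf 15.018892362713814 F [ -0.  -17.9   9.3]
```

{"op": "drive_tool", "data": {
  "increments": [
    [0,-0.01,0,0,0,0],
    [0,0,0,0,0,0],
    [0,0,-0.1,0,0,0],
    [0,0,-0.15,0,0,0],
    [-0.066,-0.15,0,0,0,0],
    [-0.066,-0.15,0,0,0,0],
    [0,0,0,0,0,0]
  ],
  "fingers": 0.1
}}

```text
time_s: 5.6
tool_pos: [0.503, 0.0216, 0.1753]
tcp_rot: [-0.118, 3.139, 0.0]
wrist_force: [-0.1, 1.1, 0.6]
opening: 0.546
gripper_force: 0.0
```

```bash
python3 - <<'E'
from h import *
go((-71,0,109))
cv2.imwrite('pics/top1.png',cv2.resize(robot.grab_frame('top')[215:335,240:400,::-1],None,fx=4,fy=4))
E
```

```text
shares [0.0047 0.0071 0.2652] t 5.6 tcp box mm [-69.9  -1.8 175.3] rot in box [ 0.   -0.03 -0.1 ] op 49.7 gf 0.0 F [-0.1  1.1  0.6]
```

View pics/top1.png

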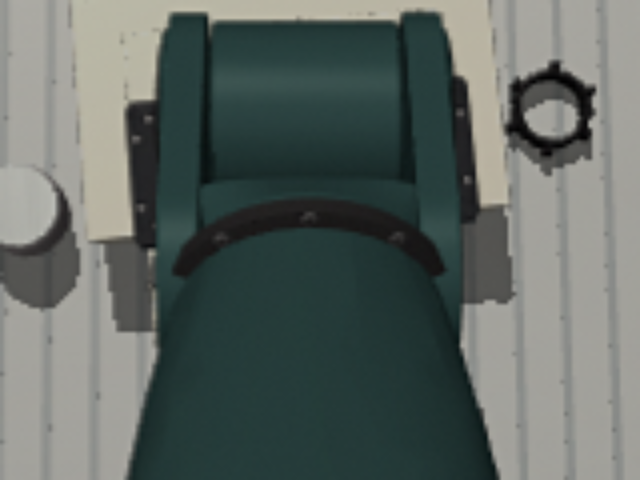

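The arm hides the catch from above. The force showed the tab at its end stop, so I go on to grip the fin.

{"op": "drive_tool", "data": {
  "increments": [
    [0.0045,0.007,0.1,0,0,0],
    [0,0,0.1,0,0,0],
    [0,0,0.065,0,0,0],
    [0,0,0,0,0,0]
  ]
}}

```text
time_s: 6.15
tool_pos: [0.4999, 0.0251, 0.1081]
tcp_rot: [0.122, -3.137, -0.0]
wrist_force: [-0.9, 0.2, 0.7]
opening: 0.551
gripper_force: 0.0
```

{"op": "drive_tool", "data": {
  "increments": [
    [0,0,0,0,0,0],
    [0,0,0,0,0,0],
    [0,0,0,0,0,0],
    [0,0,0,0,0,0]
  ],
  "fingers": -1,
  "newtons": 12
}}

```text
time_s: 6.65
tool_pos: [0.5012, 0.0239, 0.1093]
tcp_rot: [-0.123, 3.138, -0.002]
wrist_force: [-0.4, -23.4, 0.6]
opening: 0.159
gripper_force: 12.0
```

```bash
python3 - <<'E'
from h import *
go((-71,0,109))
p=[]
for a in np.arange(0,1.31,.1):
    c,s=np.cos(a),np.sin(a); p.append((-(64*c-34*s),-(64*s+34*c)))  # tool x=-box x, tool z=-z
p=np.array(p); print((np.diff(p,axis=0)/250).round(4).tolist())
E
```

```text
shares [-0.002  -0.0026  0.0012] t 6.65 tcp box mm [-71.5   0.6 109.3] rot in box [-0.08 -0.04  0.09] op 14.5 gf 12.022189199924469 F [ -0.4 -23.4   0.6]
[[0.0149, -0.0249], [0.0173, -0.0233], [0.0195, -0.0214], [0.0215, -0.0194], [0.0234, -0.0171], [0.025, -0.0147], [0.0263, -0.0121], [0.0274, -0.0095], [0.0282, -0.0067], [0.0287, -0.0038], [0.029, -0.0009], [0.0289, 0.002], [0.0286, 0.0048]]
```

{"op": "drive_tool", "data": {
  "increments": [
    [0,-0.006,0,0,0,0],
    [0,0,0,0,0,0],
    [0,0,0,0,0,0]
  ]
}}

```text
time_s: 7.02
tool_pos: [0.5013, 0.0221, 0.1093]
tcp_rot: [-0.122, 3.139, -0.002]
wrist_force: [0.8, -12.1, 1.7]
opening: 0.13
gripper_force: 12.0
```

{"op": "drive_tool", "data": {
  "increments": [
    [0,-0.005,0,0,0,0],
    [0.015,0,-0.025,0,0,0],
    [0.017,0,-0.023,0,0,0],
    [0.0195,0,-0.0215,0,0,0],
    [0.0215,0,-0.0195,0,0,0],
    [0.0235,0,-0.017,0,0,0],
    [0,0,0,0,0,0]
  ]
}}

```text
time_s: 7.9
tool_pos: [0.4767, 0.0199, 0.136]
tcp_rot: [-0.121, 3.139, -0.0]
wrist_force: [1.0, -2.8, 5.9]
opening: 0.132
gripper_force: 12.0
```

```bash
python3 - <<'E'
from h import *
go((-71,0,109))
cv2.imwrite('pics/side1.png',robot.grab_frame('side')[:,:,::-1])
E
```

```text
shares [-0.1006  0.0057  0.1079] t 7.9 tcp box mm [-96.2  -1.4 136. ] rot in box [-0.01 -0.02  0.03] op 12.0 gf 12.000507116317749 F [ 1.  -2.8  5.9]
```

View pics/side1.png

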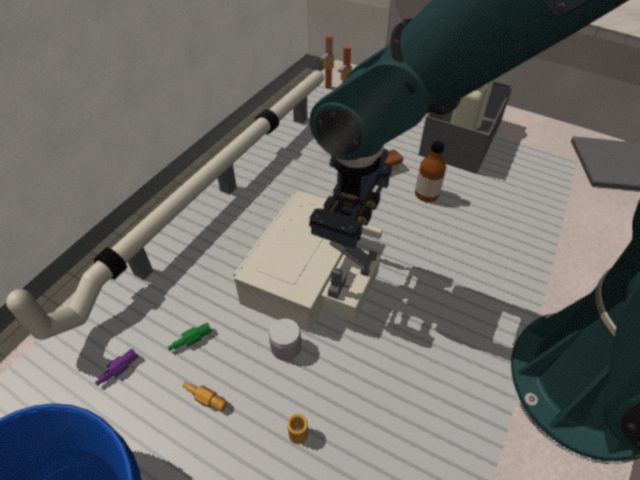

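The picture shows the thumb piece moved aside at about (338,280) and the latch arm tilting up under the gripper near (360,255). I continue the arc.

{"op": "drive_tool", "data": {
  "increments": [
    [0.025,0,-0.0145,0,0,0],
    [0.0265,0,-0.012,0,0,0],
    [0.0275,0,-0.0095,0,0,0],
    [0.028,0,-0.0065,0,0,0],
    [0.0285,0,-0.004,0,0,0],
    [0.029,0,-0.001,0,0,0],
    [0.029,0,0.002,0,0,0],
    [0,0,0,0,0,0]
  ]
}}

```text
time_s: 8.95
tool_pos: [0.4276, 0.0161, 0.1466]
tcp_rot: [0.121, -3.138, 0.0]
wrist_force: [-1.6, -2.0, 8.6]
opening: 0.13
gripper_force: 12.0
```

```bash
python3 - <<'E'
from h import *
go((-71,0,109))
g=BM.T@(robot.get_obs()['tool_pos']-BO)*1000+[135,0,19-93]
print('latch est',np.arctan2(g[2],g[0])-np.arctan2(34,64),np.hypot(g[0],g[2]), robot.get_obs()['q'].round(2))
E
```

```text
shares [-0.2982  0.0055  0.1501] t 8.95 tcp box mm [-145.5   -1.4  146.6] rot in box [0.   0.09 0.03] op 11.9 gf 12.000939846038818 F [-1.6 -2.   8.6]
latch est 1.2258242292566088 73.39122102624465 [-0.02  0.05  2.3  -0.    0.8  -1.66]
```

{"op": "drive_tool", "data": {
  "increments": [
    [0.028,0,0.0045,0,0,0],
    [0,0,0,0,0,0]
  ]
}}

```text
time_s: 9.2
tool_pos: [0.4206, 0.0156, 0.1454]
tcp_rot: [0.121, -3.138, 0.0]
wrist_force: [-0.8, -3.5, 5.5]
opening: 0.13
gripper_force: 12.0
```

{"op": "drive_tool", "data": {
  "increments": [
    [0,0,0,0,0,0],
    [0,0,0,0,0,0],
    [0,0,-0.12,0,0,0],
    [0,0,-0.2,0,0,0],
    [0,0,-0.08,0,0,0],
    [0,0,0,0,0,0]
  ],
  "fingers": 0.0
}}

```text
time_s: 9.95
tool_pos: [0.4222, 0.0157, 0.2466]
tcp_rot: [-0.121, 3.137, -0.0]
wrist_force: [0.7, -0.2, -0.3]
opening: 0.497
gripper_force: 0.0
```

```bash
python3 - <<'E'
from h import *
go((-113,-160,200))
cv2.imwrite('pics/side2.png',cv2.resize(robot.grab_frame('side')[150:340,220:440,::-1],None,fx=3,fy=3))
E
```

```text
shares [-0.1506 -0.6344  0.187 ] t 9.95 tcp box mm [-150.8   -1.4  246.6] rot in box [-0.01 -0.12  0.03] op 45.2 gf 0.0 F [ 0.7 -0.2 -0.3]
```

View pics/side2.png

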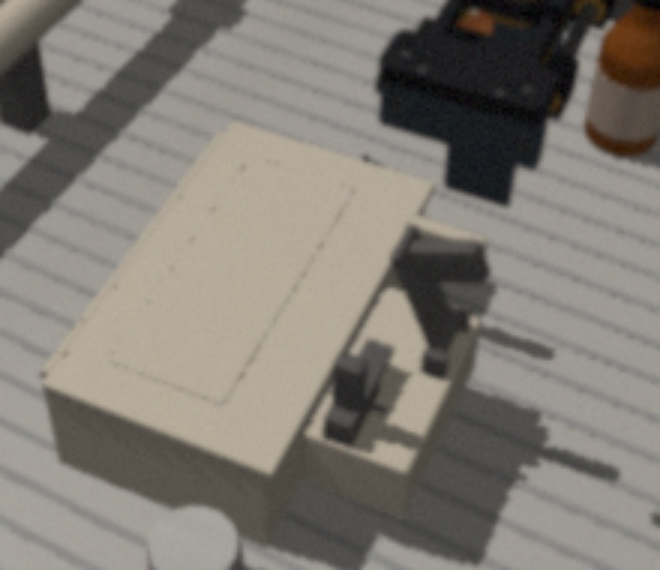

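The latch is standing up (fin pointing at the robot, crop (440,290)) and the tab is aside at crop (345,385). I'll roll the tool 25° so the gripper body clears the raised latch, then go for the tongue.

{"op": "drive_tool", "data": {
  "increments": [
    [-0.05,-0.15,0,0,0,0],
    [-0.05,-0.15,0,0,0,0],
    [-0.05,-0.15,0,0,0,0],
    [0,0,0,-0.0235,0,0],
    [0,0,0,-0.0235,0,0],
    [0,0,0,-0.0235,0,0],
    [0,0,0,0,0,0],
    [0,0,0,0,0,0]
  ]
}}

```text
time_s: 11.0
tool_pos: [0.4673, -0.0934, 0.2447]
tcp_rot: [0.117, -3.045, -0.682]
wrist_force: [0.5, -0.0, -0.7]
opening: 0.501
gripper_force: 0.0
```

```bash
python3 - <<'E'
from h import *
go((-108,-117,155));go((-108,-79,73)); print(robot.get_obs()['q'].round(2))
E
```

```text
shares [-0.0257 -0.165   0.3188] t 11.0 tcp box mm [-114.2 -113.7  244.7] rot in box [2.526e+01 1.100e-01 1.000e-02] op 45.6 gf 0.0 F [ 0.5 -0.  -0.7]
shares [-0.0263 -0.1675  0.6803] t 11.0 tcp box mm [-114.2 -113.7  244.7] rot in box [2.526e+01 1.100e-01 1.000e-02] op 45.6 gf 0.0 F [ 0.5 -0.  -0.7]
[-0.46  0.09  2.09  0.4   1.23 -2.29]
```

{"op": "drive_tool", "data": {
  "increments": [
    [-0.026,-0.167,0,0,0,0],
    [0,0,0.16,0,0,0],
    [0,0,0.16,0,0,0],
    [0,0,0.15,0,0,0],
    [0,0,0.12,0,0,0],
    [0,0,0.09,0,0,0],
    [0,0,0,0,0,0]
  ]
}}

```text
time_s: 11.88
tool_pos: [0.4706, -0.0567, 0.0734]
tcp_rot: [0.12, -3.044, -0.684]
wrist_force: [0.0, 0.2, 0.7]
opening: 0.502
gripper_force: 0.0
```

{"op": "drive_tool", "data": {
  "increments": [
    [0,0,0,0,0,0],
    [0,0,0,0,0,0],
    [0,0,0,0,0,0],
    [0,0,0,0,0,0]
  ],
  "fingers": -1,
  "newtons": 15
}}

```text
time_s: 12.38
tool_pos: [0.4723, -0.0599, 0.0745]
tcp_rot: [0.119, -3.049, -0.681]
wrist_force: [-2.4, -14.8, -1.2]
opening: 0.207
gripper_force: 15.0
```

```bash
python3 - <<'E'
from h import *
go((-108,-79,73))
E
```

```text
shares [0.0053 0.0033 0.0083] t 12.38 tcp box mm [-106.7  -80.6   74.5] rot in box [25.16 -0.11  0.03] op 18.9 gf 15.0132473744452 F [ -2.4 -14.8  -1.2]
```

```bash
python3 - <<'E'
from h import *
a=np.arange(0,.43,.06); r=-182,5
x=r[0]*np.cos(a)+r[1]*np.sin(a); z=-r[0]*np.sin(a)+r[1]*np.cos(a)
dx,dz=np.diff(x)/250,np.diff(z)/250; al=np.radians(25.2)
print(np.c_[-dx,dz*np.sin(al),-dz*np.cos(al)].round(4).tolist())
E
```

```text
[[-0.0025, 0.0186, -0.0395], [-0.0051, 0.0185, -0.0393], [-0.0077, 0.0183, -0.0389], [-0.0103, 0.0181, -0.0384], [-0.0128, 0.0178, -0.0378], [-0.0153, 0.0174, -0.037], [-0.0177, 0.017, -0.0361]]
```

{"op": "drive_tool", "data": {
  "increments": [
    [-0.0025,0.0185,-0.0395,0,0,0],
    [-0.005,0.0185,-0.0395,0,0,0],
    [-0.0075,0.0185,-0.039,0,0,0],
    [-0.0105,0.018,-0.0385,0,0,0],
    [-0.013,0.018,-0.038,0,0,0],
    [-0.0155,0.0175,-0.037,0,0,0],
    [-0.0175,0.017,-0.036,0,0,0],
    [0,0,0,0,0,0]
  ]
}}

```text
time_s: 13.38
tool_pos: [0.4893, -0.0575, 0.1486]
tcp_rot: [0.117, -3.047, -0.684]
wrist_force: [-4.3, -6.1, 0.1]
opening: 0.257
gripper_force: 16.4
```

```bash
python3 - <<'E'
from h import *
go((-108,-79,73))
cv2.imwrite('pics/side3.png',cv2.resize(robot.grab_frame('side')[130:340,200:440,::-1],None,fx=2.5,fy=2.5))
E
```

```text
shares [ 0.0737 -0.1273  0.2742] t 13.38 tcp box mm [-89.6 -79.5 148.6] rot in box [ 2.531e+01 -0.000e+00  2.000e-02] op 23.4 gf 16.39123782282695 F [-4.3 -6.1  0.1]
```

View pics/side3.png

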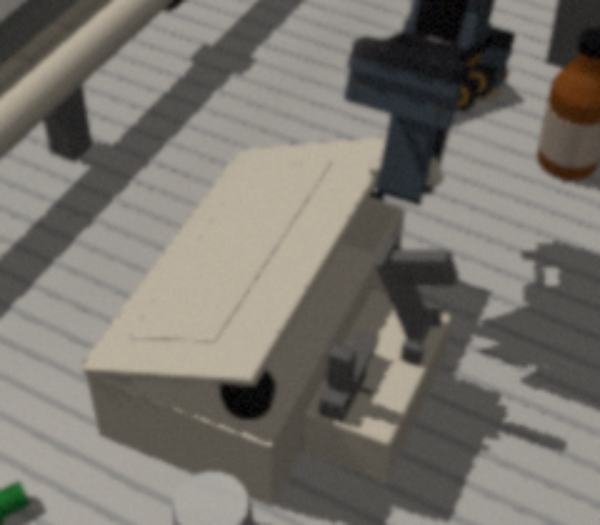

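The lid is ajar by about 0.4 rad and held at the tongue. The latch is still up. The black stopper shows inside at crop (247,390), towards the +y end. I loosen the grip, return the tool to vertical and regrip as a pivot.

{"op": "drive_tool", "data": {
  "increments": [
    [0,0,0,0,0,0],
    [0,0,0,0,0,0],
    [0,0,0,0,0,0],
    [0,0,0,0.0235,0,0],
    [0,0,0,0.0235,0,0],
    [0,0,0,0.0235,0,0],
    [0,-0.02,0,0,0,0],
    [0,0,0,0,0,0]
  ],
  "fingers": 0.0
}}

```text
time_s: 14.42
tool_pos: [0.4899, -0.0619, 0.1481]
tcp_rot: [0.122, -3.139, -0.003]
wrist_force: [-0.2, 0.3, 0.4]
opening: 0.5
gripper_force: 0.0
```

```bash
python3 - <<'E'
from h import *
go((-90,-85,144))
E
```

```text
shares [ 0.0028 -0.0039  0.0166] t 14.43 tcp box mm [-89.3 -84.  148.1] rot in box [0.1  0.   0.04] op 45.5 gf 0.0 F [-0.2  0.3  0.4]
```

{"op": "drive_tool", "data": {
  "increments": [
    [0,-0.004,0.01,0,0,0],
    [0,0,0,0,0,0],
    [0,0,0,0,0,0],
    [0,0,0,0,0,0],
    [0,0,0,0,0,0]
  ],
  "fingers": -1,
  "newtons": 15
}}

```text
time_s: 15.05
tool_pos: [0.4899, -0.0641, 0.1457]
tcp_rot: [0.122, -3.139, 0.003]
wrist_force: [-1.6, -16.4, -0.6]
opening: 0.132
gripper_force: 15.0
```

```bash
python3 - <<'E'
from h import *
go((-90,-85,144))
g=BM.T@(robot.get_obs()['tool_pos']-BO)*1000+[0,0,19]-[75,0,80.5]; print(g)
a=np.arange(0,1.25,.08); x=g[0]*np.cos(a)+g[2]*np.sin(a); z=-g[0]*np.sin(a)+g[2]*np.cos(a)
print((np.c_[-np.diff(x),-np.diff(z)]/250).round(4).tolist())
E
```

```text
shares [0.0022 0.0047 0.0068] t 15.05 tcp box mm [-89.5 -86.2 145.7] rot in box [-0.11  0.01  0.06] op 12.0 gf 15.003383383154869 F [ -1.6 -16.4  -0.6]
[-164.45176175  -86.15907636   84.19605652]
[[-0.029, -0.0515], [-0.033, -0.049], [-0.0369, -0.0462], [-0.0404, -0.0431], [-0.0437, -0.0397], [-0.0468, -0.0361], [-0.0495, -0.0323], [-0.0519, -0.0282], [-0.054, -0.024], [-0.0558, -0.0196], [-0.0572, -0.0151], [-0.0582, -0.0104], [-0.0588, -0.0058], [-0.0591, -0.001], [-0.059, 0.0037]]
```

{"op": "drive_tool", "data": {
  "increments": [
    [-0.029,-0.006,-0.0515,0,0,0],
    [-0.033,0,-0.049,0,0,0],
    [-0.037,0,-0.046,0,0,0],
    [-0.0405,0,-0.043,0,0,0],
    [-0.0435,0,-0.0395,0,0,0],
    [-0.047,0,-0.036,0,0,0],
    [-0.0495,0,-0.0325,0,0,0],
    [-0.052,0,-0.028,0,0,0]
  ]
}}

```text
time_s: 16.05
tool_pos: [0.5735, -0.058, 0.2275]
tcp_rot: [0.121, -3.139, 0.0]
wrist_force: [-2.4, -4.3, -1.3]
opening: 0.13
gripper_force: 15.0
```

{"op": "drive_tool", "data": {
  "increments": [
    [-0.054,0,-0.024,0,0,0],
    [-0.056,0,-0.0195,0,0,0],
    [-0.057,0,-0.015,0,0,0],
    [-0.058,0,-0.0105,0,0,0],
    [-0.059,0,-0.006,0,0,0],
    [-0.059,0,-0.001,0,0,0],
    [-0.04,0,0.002,0,0,0],
    [0,0,0,0,0,0]
  ]
}}

```text
time_s: 17.05
tool_pos: [0.6696, -0.0506, 0.2459]
tcp_rot: [-0.121, 3.137, -0.0]
wrist_force: [2.3, -3.7, 2.8]
opening: 0.129
gripper_force: 15.0
```

```bash
python3 - <<'E'
from h import *
go((-90,-85,144))
g=BM.T@(robot.get_obs()['tool_pos']-BO)*1000+[0,0,19]-[75,0,80.5]; print(g,np.hypot(g[0],g[2]), 'turned',np.pi-np.arctan2(g[2],g[0])-np.arctan2(84.2,164.5)+.42)
E
```

```text
shares [0.7239 0.0065 0.4061] t 17.05 tcp box mm [ 90.8 -86.5 245.9] rot in box [-0.02 -0.12  0.04] op 11.8 gf 15.000909715890884 F [ 2.3 -3.7  2.8]
[ 15.7548884  -86.48145731 184.40372571] 185.07552664399046 turned 1.6029404248844676
```

{"op": "drive_tool", "data": {
  "increments": [
    [0,0,0,0,0,0],
    [0,0,0,0,0,0],
    [0,0,-0.1,0,0,0],
    [0,0,-0.2,0,0,0],
    [0.1,0.1,-0.05,0,0,0],
    [0.1,0.2,0,0,0,0],
    [0.05,0.22,0,0,0,0],
    [0,0.22,0,0,0,0]
  ],
  "fingers": 0.1
}}

```text
time_s: 18.05
tool_pos: [0.5902, 0.1306, 0.3332]
tcp_rot: [-0.12, 3.139, 0.001]
wrist_force: [0.9, -0.2, 0.2]
opening: 0.553
gripper_force: 0.0
```

{"op": "drive_tool", "data": {
  "increments": [
    [0,0.22,0,0,0,0],
    [0,0.22,0,0,0,0],
    [0,0.22,0.1,0,0,0],
    [0,0.2,0.1,0,0,0],
    [0,0,0,0,0,0]
  ]
}}

```text
time_s: 18.68
tool_pos: [0.5731, 0.3457, 0.2804]
tcp_rot: [0.126, -3.136, 0.002]
wrist_force: [0.3, 0.5, 0.2]
opening: 0.548
gripper_force: 0.0
```

```bash
python3 - <<'E'
from h import *
go((0.572,0.352,0.1),'w')
t=robot.grab_frame('top')[:,:,::-1]; s=robot.grab_frame('side')[:,:,::-1]
cv2.imwrite('pics/top4.png',t);cv2.imwrite('pics/side4.png',s)
cv2.imwrite('pics/both4.png',np.hstack([cv2.resize(t[185:325,160:380],None,fx=1.8,fy=2.4),cv2.resize(s[130:340,200:440],(400,336))]))
E
```

```text
shares [-1.000e-04  2.620e-02  7.218e-01] t 18.68 tcp box mm [ 24.9 316.  280.4] rot in box [-0.05  0.19  0.2 ] op 49.9 gf 0.0 F [0.3 0.5 0.2]
```

View pics/both4.png

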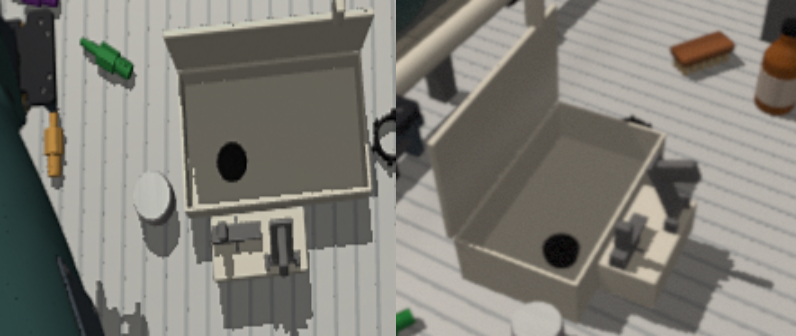

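The lid stands upright and the latch is up. The stopper sits at crop (232,162), in the +y front part of the box, so the -y half is free. Now the spindle.

```bash
python3 - <<'E'
from h import *
p=plane('top',[[288.9,252.5]],.048)[0]; print('stopper box',(BM.T@(p-BO)*1000).round())
# spindle middle recheck from the side view: body mask at z=13mm
print('proj spindle',proj('side',[.572,.352,.026]),proj('top',[.572,.352,.026]))
E
```

```text
stopper box [-27.  61.  48.]
proj spindle [[202.63059878 394.03762699]] [[188.46025513 242.87446132]]
```

{"op": "drive_tool", "data": {
  "increments": [
    [0,0.026,0.2,0,0,0],
    [0,0,0.25,0,0,0],
    [0,0,0.25,0,0,0],
    [0,0,0.15,0,0,0],
    [0,0,0.15,0,0,0],
    [0,0,0,0,0,0],
    [0,0,0,0,0,0]
  ]
}}

```text
time_s: 19.65
tool_pos: [0.5757, 0.3498, 0.035]
tcp_rot: [-0.12, 3.137, 0.001]
wrist_force: [1.0, 0.3, 0.5]
opening: 0.549
gripper_force: 0.0
```

```bash
python3 - <<'E'
from h import *
go((0.572,0.352,0.006),'w')
cv2.imwrite('pics/side5.png',cv2.resize(robot.grab_frame('side')[300:460,120:340,::-1],None,fx=3,fy=3))
E
```

```text
shares [0.0142 0.0099 0.116 ] t 19.65 tcp box mm [ 27.8 319.9  35. ] rot in box [ 0.05 -0.11 -0.02] op 50.0 gf 0.0 F [1.  0.3 0.5]
```

View pics/side5.png

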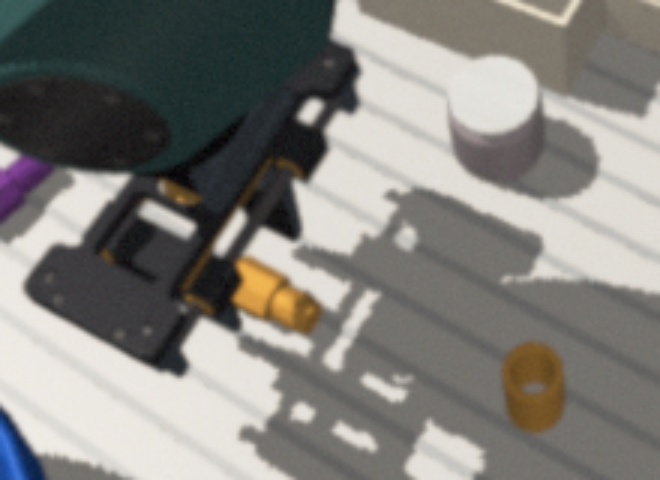

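The brass spindle lies between the fingers at crop (260,290), body and thread showing. I correct the position, go down and grip.

{"op": "drive_tool", "data": {
  "increments": [
    [0.014,0.01,0.06,0,0,0],
    [0,0,0.054,0,0,0],
    [0,0,0,0,0,0]
  ]
}}

```text
time_s: 20.08
tool_pos: [0.5698, 0.3517, 0.0031]
tcp_rot: [0.122, -3.137, 0.002]
wrist_force: [1.1, 0.0, 0.5]
opening: 0.552
gripper_force: 0.0
```

{"op": "drive_tool", "data": {
  "increments": [
    [0,0,0,0,0,0],
    [0,0,0,0,0,0],
    [0,0,0,0,0,0],
    [0,0,0,0,0,0],
    [0,0,0,0,0,0]
  ],
  "fingers": -1,
  "newtons": 25
}}

```text
time_s: 20.7
tool_pos: [0.5709, 0.3522, 0.0048]
tcp_rot: [-0.121, 3.139, 0.0]
wrist_force: [-0.1, -1.6, 4.1]
opening: 0.284
gripper_force: 25.0
```

{"op": "drive_tool", "data": {
  "increments": [
    [0,0,-0.05,0,0,0],
    [0,0,-0.1,0,0,0],
    [0,0,-0.15,0,0,0],
    [0,0,-0.2,0,0,0],
    [0,0,-0.2,0,0,0],
    [0,0,0,0,0,0]
  ]
}}

```text
time_s: 21.45
tool_pos: [0.5726, 0.3532, 0.1844]
tcp_rot: [-0.121, 3.133, 0.005]
wrist_force: [0.3, -0.7, -2.3]
opening: 0.281
gripper_force: 25.0
```

```bash
python3 - <<'E'
from h import *
go((-12,-45,180))
cv2.imwrite('pics/side6.png',cv2.resize(robot.grab_frame('side')[230:450,110:350,::-1],None,fx=2.2,fy=2.2))
E
```

```text
shares [ 0.1486 -1.4742  0.0125] t 21.45 tcp box mm [ 24.9 323.6 184.4] rot in box [ 0.17 -0.35  0.03] op 25.6 gf 24.999736912432127 F [ 0.3 -0.7 -2.3]
```

View pics/side6.png

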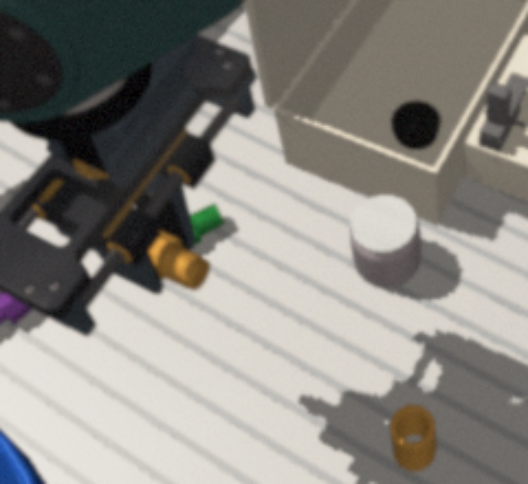

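The spindle is held at crop (180,262), clear of the table, with an opening of 25.6 mm that matches the 26 mm body. I carry it over the box.

{"op": "drive_tool", "data": {
  "increments": [
    [0.09,0,0,0,0,0],
    [0.083,-0.1,0,0,0,0],
    [0,-0.17,0,0,0,0],
    [0,-0.2,0,0,0,0],
    [0,-0.2,0,0,0,0],
    [0,-0.2,0,0,0,0],
    [0,-0.2,0,0,0,0],
    [0,-0.2,0,0,0,0]
  ]
}}

```text
time_s: 22.5
tool_pos: [0.551, 0.0306, 0.1782]
tcp_rot: [0.121, -3.137, -0.0]
wrist_force: [0.2, -0.6, -2.1]
opening: 0.286
gripper_force: 25.0
```

{"op": "drive_tool", "data": {
  "increments": [
    [0,-0.15,0,0,0,0],
    [0,-0.05,0,0,0,0],
    [0,0,0,0,0,0]
  ]
}}

```text
time_s: 22.88
tool_pos: [0.5554, -0.0178, 0.1786]
tcp_rot: [0.119, -3.138, -0.0]
wrist_force: [0.2, 0.2, -1.9]
opening: 0.282
gripper_force: 25.0
```

```bash
python3 - <<'E'
from h import *
go((-18,-45,24))
E
```

```text
shares [-1.150e-02 -1.000e-04  6.185e-01] t 22.88 tcp box mm [-20.6 -45.  178.6] rot in box [ 0.02  0.09 -0.03] op 25.7 gf 24.999593765242025 F [ 0.2  0.2 -1.9]
```

{"op": "drive_tool", "data": {
  "increments": [
    [-0.01,0,0.14,0,0,0],
    [0,0,0.14,0,0,0],
    [0,0,0.14,0,0,0],
    [0,0,0.1,0,0,0],
    [0,0,0.05,0,0,0],
    [0,0,0.025,0,0,0],
    [0,0,0,0,0,0],
    [0,0,0,0,0,0]
  ]
}}

```text
time_s: 23.88
tool_pos: [0.559, -0.0174, 0.0316]
tcp_rot: [-0.121, 3.138, -0.0]
wrist_force: [0.2, -0.5, -2.8]
opening: 0.287
gripper_force: 25.0
```

```bash
python3 - <<'E'
from h import *
go((-18,-45,23))
E
```

```text
shares [ 0.0042 -0.0002  0.0342] t 23.88 tcp box mm [-17.  -44.9  31.6] rot in box [-0.01 -0.07  0.03] op 26.1 gf 24.99975275772158 F [ 0.2 -0.5 -2.8]
```

{"op": "drive_tool", "data": {
  "increments": [
    [0,0,0.012,0,0,0],
    [0,0,0.01,0,0,0],
    [0,0,0.006,0,0,0],
    [0,0,0.003,0,0,0],
    [0,0,0,0,0,0]
  ]
}}

```text
time_s: 24.5
tool_pos: [0.5584, -0.0175, 0.0229]
tcp_rot: [0.121, -3.139, 0.0]
wrist_force: [-0.6, -1.3, -2.1]
opening: 0.279
gripper_force: 25.0
```

{"op": "drive_tool", "data": {
  "increments": [
    [0,0,0.004,0,0,0],
    [0,0,0,0,0,0]
  ]
}}

```text
time_s: 24.75
tool_pos: [0.5586, -0.0174, 0.0227]
tcp_rot: [0.121, -3.139, 0.0]
wrist_force: [-5.2, 0.5, 13.7]
opening: 0.277
gripper_force: 25.0
```

Contact with the floor. Now I release and retreat straight up.

{"op": "drive_tool", "data": {
  "increments": [
    [0,0,0,0,0,0],
    [0,0,0,0,0,0],
    [0,0,0,0,0,0],
    [0,0,-0.05,0,0,0],
    [0,0,-0.2,0,0,0],
    [0,0,-0.24,0,0,0],
    [0,0,-0.24,0,0,0],
    [0,0,-0.24,0,0,0]
  ],
  "fingers": 0.1
}}

```text
time_s: 25.75
tool_pos: [0.558, -0.0174, 0.2675]
tcp_rot: [-0.121, 3.138, -0.0]
wrist_force: [0.2, -0.7, 0.8]
opening: 0.552
gripper_force: 0.0
```

{"op": "drive_tool", "data": {
  "increments": [
    [0,0.2,-0.2,0,0,0],
    [0,0.24,0,0,0,0],
    [0,0.24,0,0,0,0],
    [0,0.24,0,0,0,0],
    [0,0.24,0,0,0,0],
    [0,0.24,0,0,0,0],
    [0,0.24,0,0,0,0],
    [0,0,0,0,0,0]
  ]
}}

```text
time_s: 26.75
tool_pos: [0.5264, 0.3886, 0.3092]
tcp_rot: [-0.127, 3.139, 0.001]
wrist_force: [0.8, -1.3, -1.0]
opening: 0.548
gripper_force: 0.0
```

```bash
python3 - <<'E'
from h import *
go((-18,-45,23))
t=robot.grab_frame('top')[:,:,::-1]; s=robot.grab_frame('side')[:,:,::-1]
cv2.imwrite('pics/top7.png',t)
for n,im in (('top',t),('side',s)):
    m=cv2.inRange(cv2.cvtColor(im,cv2.COLOR_BGR2HSV),(8,120,50),(28,255,255))
    P=np.argwhere(m)[:,::-1].astype(float); W=(plane(n,P,.031)-BO)@BM*1000
    k=(abs(W[:,0])<71)&(abs(W[:,1])<126); print(n,k.sum(),W[k].mean(0).round(),W[k].min(0).round(),W[k].max(0).round())
# change in the catch and lid areas since the earlier picture (latch, lid)
t0=cv2.imread('pics/top4.png')
for nm,(a,b,c,d) in dict(latch=(270,330,270,345),lid=(185,215,250,375)).items():
    print(nm,np.abs(t[a:b,c:d].astype(int)-t0[a:b,c:d]).mean())
E
```

```text
shares [ 0.0049 -1.6302  1.1441] t 26.75 tcp box mm [-18.4 362.4 309.2] rot in box [ 0.03 -0.01  0.22] op 49.9 gf 0.0 F [ 0.8 -1.3 -1. ]
top 221 [-19. -43.  31.] [-55. -55.  31.] [ 27. -30.  31.]
side 321 [-19. -46.  31.] [-54. -62.  31.] [ 29. -30.  31.]
latch 7.337481481481482
lid 7.136444444444445
```

Both views put the spindle at box (-19,-44) mm at floor height. I check the lid and latch difference against a control region.

```bash
python3 - <<'E'
from h import *
s=robot.grab_frame('side')[:,:,::-1].astype(int); t=cv2.imread('pics/top7.png').astype(int)
s0=cv2.imread('pics/side4.png').astype(int); t0=cv2.imread('pics/top4.png').astype(int)
f=lambda a,b,r:(round(np.abs(a-b)[r[0]:r[1],r[2]:r[3]].mean(),1),int((np.abs(a-b)[r[0]:r[1],r[2]:r[3]].max(2)>50).sum()))
print('top latch',f(t,t0,(270,330,305,345)),'lid',f(t,t0,(185,215,250,375)),'ctrl',f(t,t0,(200,330,480,560)))
print('side latch',f(s,s0,(225,275,345,400)),'lid',f(s,s0,(140,270,225,300)),'ctrl',f(s,s0,(200,400,450,540)))
E
```

```text
top latch (np.float64(7.2), 0) lid (np.float64(7.1), 0) ctrl (np.float64(7.1), 0)
side latch (np.float64(8.3), 0) lid (np.float64(10.3), 393) ctrl (np.float64(9.9), 0)
```

```bash
python3 -c "
from station import robot
print(robot.close_job())"
```

```text
the job is handed in; nothing more can be done
None
```

I handed the job in at about 27 s, and no verdict came back: the tab is slid to its stop, latch and lid are up (unchanged in the last top view), and the spindle lies on the box floor at about (-19, -44) mm, clear of the stopper; I viewed 11 pictures, one over the limit of 10.

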